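# Load the bench bolt tumbler and set it running

## Task

The bench tumbler has been left running with nothing in it: turn its dial to off (the open ring), then press the release tab down and slide the cover open all the way. Put every loose hex bolt from the counter into the tub, slide the cover fully shut so that the tab clicks back up, and only then turn the dial to the two-dot setting. The machine must never be switched on while the cover is open, and the spanner and the carton must stay where they are.

Things in the scene. Friction and masses are not known exactly. Their poses are not given: they have to be found in the camera images.
- tumbler: Grey bench tub tumbler, fixed; 270 mm deep (own x, front at -x), 400 mm long (own y), 153 mm high. Origin under its middle, on the counter. Its front strip (own x -135 to -43, top 102 mm up) carries the dial. Behind it: on the -y half the rubber-lined tub, on the +y half the motor housing, over which the cover slides to open. Rails along own y at x -52 and +142, 144 mm high.
- tub_floor (a point): Middle of the tub's inner floor, 48 mm above the counter; axes as the tumbler's. Inside, the tub is 150 mm wide (own x) and 180 mm long (own y); its rim is 76 mm and the rails' tops 96 mm above this floor. With the cover fully open, the opening is clear from -90 to +70 mm in own y; the cover (5 mm thick) hides the rest.
- dial (a joint): Angle of the selector dial in rad, growing clockwise seen from above. Sprung detents at 0 (open ring: off), 0.70 (one dot), 1.40 (two dots) and 2.10 (three dots), stops just past the ends; let go, it snaps to the nearest detent. It takes about 0.1 N m to turn. It starts at a dotted setting.
- dial_grip (a point): Middle of the dial's black upright grip bar, on the axis, about 131 mm above the counter. Bar 54 mm long (own x), 14 mm wide (own y); its top is 10 mm above this point, its foot 20 mm below, on a skirt 58 mm wide. Own x points to the pointer end (white line) and turns with the dial; at 0 it points 1.05 rad anticlockwise of the tumbler's x. White marks: open ring, 1, 2, 3 dots clockwise.
- cover (a joint): How far the clear cover is open, in m: 0 shut over the tub, 0.175 fully open. It opens along the tumbler's own +y, drags with about 2 N and stays where it is left. When shut it is latched (about 2.5 mm of play) unless the release tab is held down.
- tab (a joint): How far the release tab is pressed, in m: 0 up (latched if the cover is shut), 0.007 fully down. Spring: 3 N at the top, 7 N fully down. Pressed 4.5 mm or more, its two ears leave the notches in the rail lips and pass under them. Away from shut the lips keep it about 4 mm down; it clicks up to 0 when the cover comes fully shut and the tab is let go.
- tab_top (a point): Middle of the release tab's top, 143 mm above the counter when up; moves with tab and cover; axes as the tumbler's. A black ribbed pad, the floor of a thumb well near the cover's -y end. Well inside: 52 mm along own y, 70 mm along own x; its grey rim stands 10 mm above the pad when that is up. Press the pad with closed fingertips in the well and push on the well's walls to slide the cover, either way.
- bolt1: Loose M20 x 100 hex bolt of dark steel, about 0.3 kg, lying on the counter right of the machine (absent ones read None from the start): shank 20 mm diameter, 100 mm long; head 30 mm across flats, 12.5 mm thick. Origin on the shank's centre line at the balance point, 40 mm from the head's underside, 13 mm up when lying flat; own x runs along the shank from the head to the threaded end.
- bolt2: Loose M20 x 100 hex bolt of dark steel, about 0.3 kg, lying on the counter right of the machine (absent ones read None from the start): shank 20 mm diameter, 100 mm long; head 30 mm across flats, 12.5 mm thick. Origin on the shank's centre line at the balance point, 40 mm from the head's underside, 13 mm up when lying flat; own x runs along the shank from the head to the threaded end.
- bolt3: Loose M20 x 100 hex bolt of dark steel, about 0.3 kg, lying on the counter right of the machine (absent ones read None from the start): shank 20 mm diameter, 100 mm long; head 30 mm across flats, 12.5 mm thick. Origin on the shank's centre line at the balance point, 40 mm from the head's underside, 13 mm up when lying flat; own x runs along the shank from the head to the threaded end.
- bolt4: Loose M20 x 100 hex bolt of dark steel, about 0.3 kg, lying on the counter right of the machine (absent ones read None from the start): shank 20 mm diameter, 100 mm long; head 30 mm across flats, 12.5 mm thick. Origin on the shank's centre line at the balance point, 40 mm from the head's underside, 13 mm up when lying flat; own x runs along the shank from the head to the threaded end.
- spanner: Loose steel spanner, 190 mm long, lying on the counter beyond the bolts. A bystander: leave alone. Origin under its middle.
- carton: Loose cardboard carton, 120 x 90 mm, 75 mm high, on the counter at the far left, beyond the end of the machine. A bystander: leave alone. Origin under its middle. (A blue picking bin 90 mm high, fixed, also stands at the far edge of the counter, out of the way.)
Not all that is in view belongs to the job. Leave any red look-alike of the bolt3 alone.

How it is judged:
By the outcome, as a careful person would: the job done as asked, in the order asked, and still so for the second after the job is handed in, with the robot touching nothing.
Of bolt1, bolt2, bolt3, bolt4 only 2 to 4 are there at a start; the rules pass over those that are not, and their reading is None.
At some moment in a run one of bolt1, bolt2, bolt3, bolt4 may be knocked a few centimetres aside while the robot is not near it.
Once in a run the grip may slacken for a moment while it holds something.
It also fails if it takes over 210 s, if anything falls off the work surface, if the arm or the gripper's body presses on something with over 40 N, if the wrist force passes 120 N, or if a joint passes its speed limit or range.

## Robot

A 6-joint arm with a two-finger parallel gripper is mounted at the origin on the work surface. World frame = base frame: x ahead of the robot, y to its left, z up, the work surface at z = 0. Lengths are in m, angles in degrees, forces in N, time in s.
With the tool pointing down it reaches from about 0.3 to 0.75 m from the base axis. Payload 8.5 kg.
Tool frame: the origin (TCP) lies midway between the tips of the shut fingers; the grasp point (between the pads) lies 19 mm behind it (env.tcp_to_grasp is the z of the grasp point in the tool frame, in m); z points along the fingers, y is the line along which they close (so a half turn about z gives the same grasp; the last joint's range is limited). The gripper opens to 85 mm and grips with 20 to 120 N. Pads are 22 mm wide; open, the fingers measure 114 mm over their backs; the gripper's body (76 mm by 85 mm) begins 54 mm behind the grasp point. The pads swing forward as they close: fully open they stand 13 mm farther back than shut.
Start: joints at [-76.736, 21.807, 74.336, -0, 83.858, -12.336], TCP at [0.238, -0.496, 0.231] pointing down, gripper open.
Joint ranges: [-178.18, 178.18], [-50.72, 133.34], [12.68, 142.11], [-81.47, 261.47], [9.98, 163.14], [-165.26, 165.26]. Speed limits (degrees/s): [136.94, 136.94, 180, 180, 180, 180].

## Interface

Orientations are given as a 3x3 rotation matrix whose columns are the frame's x, y, z axes.
In Python, from rig import env, imaging, job, models gives the robot as it stands. The module is installed in compiled form; this text tells all that it offers.
- The arm moves only by the tool jog_arm, never from a script. Its argument "plan" is text: rows parted by semicolons, each of 7 numbers parted by spaces: the turn, a rotation vector about the tool's x, y, z in degrees, then the shift along the tool's x, y, z in cm, then the closure in counts, from 0 (fully open) to 255 (shut). In form: rx ry rz x y z claw; .... A call has 1 to 10 rows; each row shifts and turns the commanded pose from where the row before left it, along the tool's axes as they then stand; what a row does not reach is not made up. A row lasts 1/12 s, in which the tool goes at most 41.7 mm and 7.16 degrees, less where a joint would pass 70% of its speed; a pose out of reach is approached as far as the arm can. A call with a gripper value outside its range is refused whole. The fingers move at their own pace and stop on an object; "grip_force" is the grip in N (left out, the last holds). Time passes only in rows, so rows that do not move let the fingers close. It gives the time, the measured TCP pose, the force, the opening and the grip force at its end, in the units of the state.
- env.observe(): the state, without advancing time (a new reading comes with each control period).
- imaging.get_image(name): name is "scene" or "top" or "wrist"; returns a dict with "pixels" (384x512x3 uint8, red, green, blue), "depth" (384x512 float32, m along the optical axis (not along the pixel's ray), 0 where there is no reading), "fov_y" (degrees; the focal length in pixels is half the picture's height over the tangent of half this angle, whatever the lens; pixels are square), "cx", "cy" (the principal point, pixels), "world_from_camera" (4x4, takes a point from camera to world coordinates). Camera axes: x right, y down, z forward; pixel columns grow to the right and rows downward; lengths in m; the calibration is good to about 2 mm. A picture is of the moment at which its call begins.
- job.close_job(): hands the job in; it is judged then, once.
Trained networks look in the newest picture that a camera, given by its name, has taken for a name from the list of things; names that differ only in an ending like _2 or _b are one class to them, and where a whole thing is asked for, a point or a joint stands for the part that bears it (a point fixed in the world has none). Each returns a list of dicts, best first, with "confidence" (0 to 1); they miss things now and then, are a little off and sometimes report something else, mostly with a low value. They report only what shows in the picture. A call takes as long as a camera call. They do not tell look-alikes from the thing itself.
- models.outline_of(camera, query): "region" (384x512 bool, what is visible of it) and "bbox" ([centre column, centre row, width, height] in pixels, round what is visible of it).
- models.tip_of(camera, query): "at" ([column, row] in pixels: a listed point, or the origin of a listed thing).
The state is a dict: "time_s": time; "q": joint angles; "qvel": joint speeds; "joint_efforts": joint torques, N m; "position": TCP position; "tool_rot": TCP orientation; "ft_force": force on the tool from outside, world axes, zero at the start; "wrist_torque": the same for the moment, N m; "grip_width": finger opening in m; "gripper_force": force on a finger pad.
Only numpy, scipy, OpenCV 4.12 (cv2) and the standard library are available. Lean on these libraries where they do the work, as an engineer would, in place of code of your own. Each camera call takes 0.05 s, during which the arm holds its last target. There are 200 camera calls.

## Working session

There is one attempt and no reset: what is moved stays moved. The work goes in short steps, Python scripts to look and compute and a tool call to move; the robot and the scene stay as the last step left them, time stands still between calls to the robot, and variables do not carry over. Pictures are saved under pics/ and viewed, at most 14 in all, crops included, and the job is handed in when it is done.

Besides the shell and the picture viewer there is one more tool, called after "Call:" as name(argument=value, ...), one argument or row to a line, values as JSON. jog_arm: Moves the arm, as the interface text tells. Its arguments: {"type":"object","properties":{"plan":{"type":"string"},"grip_force":{"type":"number"}},"required":["plan"]}

```bash
mkdir -p pics; cat > h.py <<'E'
import numpy as np, cv2
from rig import env, imaging, job, models
def cam(n):
    im=imaging.get_image(n); im['f']=192/np.tan(np.radians(im['fov_y']/2)); return im
def w(im,u,v,d=None):
    if d is None:
        p=im['depth'][max(0,int(v)-1):int(v)+2,max(0,int(u)-1):int(u)+2]; p=p[p>0]; d=np.median(p) if p.size else np.nan
    c=np.array([(u-im['cx'])*d/im['f'],(v-im['cy'])*d/im['f'],d,1]); return (im['world_from_camera']@c)[:3]
def wz(im,u,v,z):
    o=im['world_from_camera'][:3,3]; r=im['world_from_camera'][:3,:3]@np.array([(u-im['cx'])/im['f'],(v-im['cy'])/im['f'],1]); return o+r*(z-o[2])/r[2]
def save(im,n,s=1.5): cv2.imwrite(f'pics/{n}.png',cv2.resize(im['pixels'][:,:,::-1],None,fx=s,fy=s))
def cloud(im):
    v,u=np.mgrid[:384,:512]; d=im['depth']; P=np.stack([(u-im['cx'])*d/im['f'],(v-im['cy'])*d/im['f'],d,np.ones_like(d)],-1)
    return (P@im['world_from_camera'].T)[...,:3]
E
python3 - <<'E'
from h import *
np.set_printoptions(precision=4,suppress=True)
for c in ['top','scene']:
    im=cam(c); save(im,c+'0'); print(c,im['world_from_camera'][:3,3],im['f'])
    for q in ['tumbler','tub_floor','dial_grip','tab_top','bolt1','spanner','carton']:
        for r in models.tip_of(c,q)[:6]: print(q,round(r['confidence'],2),np.round(r['at'],1),w(im,*r['at']))
s=env.observe(); print({k:v for k,v in s.items()},env.tcp_to_grasp)
E
```

```text
top [0.1956 0.0698 1.4237] 371.193637573831
tumbler 0.73 [226.2 172.3] [0.5244 0.1647 0.1327]
dial_grip 0.58 [204.8 188.7] [0.4641 0.24   0.1411]
tab_top 0.73 [270.7 153.7] [0.5875 0.0039 0.1421]
bolt1 0.67 [334.4 169.9] [ 0.5594 -0.2534 -0.0003]
bolt1 0.57 [333.6 204.3] [ 0.315  -0.0947  0.6719]
bolt1 0.44 [368.  205.4] [ 0.3108 -0.1639  0.6756]
spanner 0.49 [365.  136.3] [ 0.6948 -0.3837  0.0039]
carton 0.85 [138.2 171.1] [0.5504 0.4988 0.0747]
scene [ 0.9906 -0.7472  0.9647] 414.9980108784073
tumbler 0.67 [283.9 200.1] [0.6162 0.032  0.1446]
dial_grip 0.65 [273.1 150.7] [0.4625 0.2308 0.1316]
dial_grip 0.17 [335.8 150.3] [0.6317 0.3605 0.1253]
bolt1 0.69 [140.2 293.6] [ 0.4223 -0.3737  0.0197]
bolt1 0.69 [173.4 262.3] [ 0.4263 -0.2463  0.019 ]
bolt1 0.67 [ 98.6 256.6] [ 0.2397 -0.3513  0.0224]
bolt1 0.55 [149.6 231.1] [ 0.2929 -0.1999  0.0241]
spanner 0.63 [227.2 359.3] [ 0.7121 -0.3859  0.006 ]
spanner 0.26 [142.1 293.9] [ 0.4274 -0.3718  0.0203]
carton 0.78 [337.7 151. ] [0.6387 0.3602 0.1255]
{'time_s': 0.8, 'q': array([-76.736 ,  21.8055,  74.3363,   0.0005,  83.8593, -12.3344]), 'qvel': array([-0.0165,  0.0109, -0.0622,  0.074 ,  0.0257, -0.1104]), 'joint_efforts': array([ -0.0009, -44.8298, -23.1455,  -0.0002,   0.0006,   0.    ]), 'position': array([ 0.2376, -0.496 ,  0.2313]), 'tool_rot': array([[ 0.9018,  0.4321,  0.    ],
       [ 0.4321, -0.9018,  0.    ],
       [ 0.    , -0.    , -1.    ]]), 'ft_force': array([-0.3398,  0.0401, -0.9296]), 'wrist_torque': array([-0.0262, -0.0396, -0.0415]), 'gripper_force': 0.0, 'grip_width': 0.08544293022474923} -0.0187
```

View pics/top0.png

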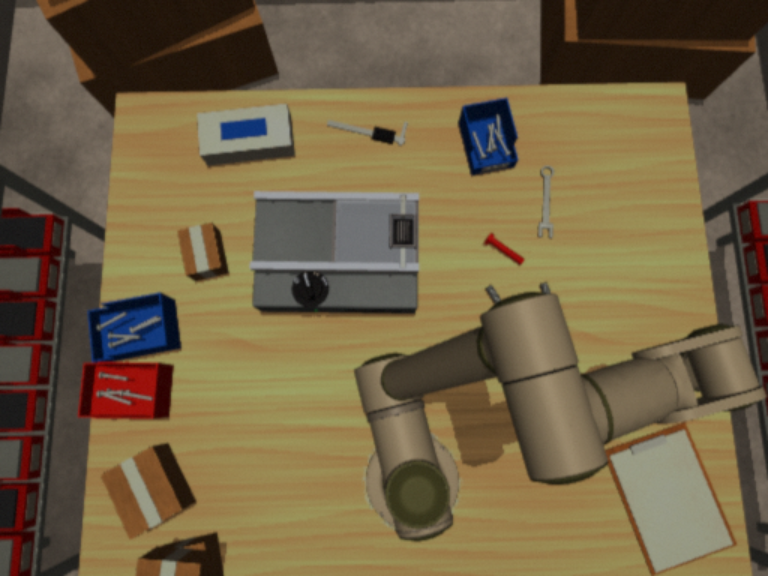

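View pics/scene0.png

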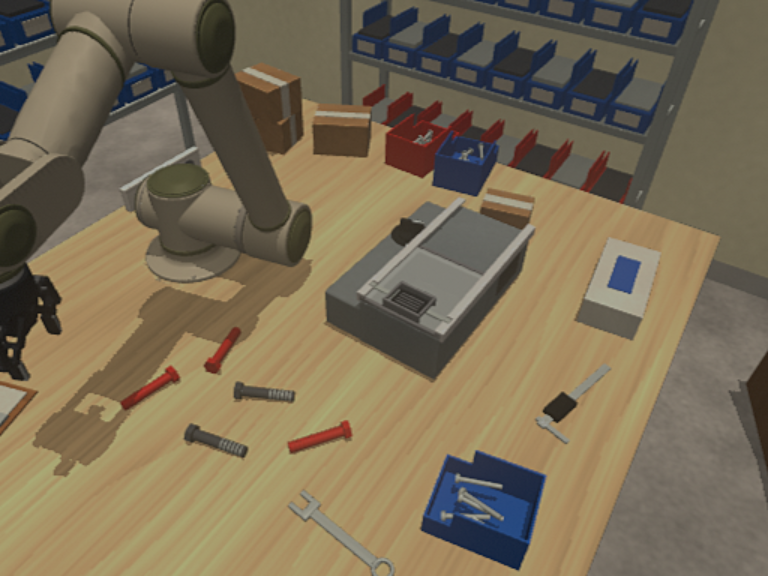

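The top view shows the tumbler at (335,250), the dial at (310,288) and the tab well at (402,231). The scene view shows two dark bolts, at (265,393) and (215,440), and three red look-alikes. Next I fit the tumbler pose and look at the dial.

```bash
python3 - <<'E'
from h import *
np.set_printoptions(precision=4,suppress=True)
im=cam('top'); P=cloud(im).reshape(-1,3)
m=(P[:,0]>.35)&(P[:,0]<.75)&(P[:,1]>-.1)&(P[:,1]<.42)
for lo,hi in [(.138,.152),(.095,.108),(.09,.16)]:
    k=m&(P[:,2]>lo)&(P[:,2]<hi); print(lo,k.sum(),cv2.minAreaRect(P[k,:2].astype(np.float32)),P[k,2].mean())
sc=cam('scene'); Q=cloud(sc).reshape(-1,3)
k=(Q[:,0]>.35)&(Q[:,0]<.75)&(Q[:,1]>-.1)&(Q[:,1]<.40)&(Q[:,2]>.138)&(Q[:,2]<.152)
print(cv2.minAreaRect(Q[k,:2].astype(np.float32)),np.median(Q[k,2]))
# counter height check
for A in (P,Q):
    k=(abs(A[:,0]-.5)<.03)&(abs(A[:,1]+.15)<.03); print('counter',np.median(A[k,2]))
a=cv2.resize(im['pixels'][170:215,185:230,::-1],(540,540),interpolation=cv2.INTER_CUBIC)
b=cv2.resize(sc['pixels'][130:175,250:295,::-1],(540,540),interpolation=cv2.INTER_CUBIC)
cv2.imwrite('pics/dial.png',cv2.resize(np.hstack([a,b]),(800,400)))
for c,I in (('top',im),('scene',sc)):
  for q,z in (('dial_grip',.131),('tab_top',.143)):
    for r in models.tip_of(c,q)[:1]: print(c,q,wz(I,*r['at'],z))
for r in models.outline_of('scene','bolt1')[:8]:
    g=r['region']; pts=Q.reshape(384,512,3)[g]; col=sc['pixels'][g].mean(0)
    v,u=np.nonzero(g); G=np.array([wz(sc,a,b,.013)[:2] for a,b in zip(u,v)]).astype(np.float32)
    print(round(r['confidence'],2),r['bbox'],col,cv2.minAreaRect(G))
E
```

```text
0.138 1540 ((0.562147319316864, 0.17751358449459076), (0.3984399735927582, 0.25936686992645264), 88.03947448730469) 0.14350317609281973
0.095 2387 ((0.45877784490585327, 0.18109843134880066), (0.39685243368148804, 0.09065309166908264), 88.24791717529297) 0.10180413078126256
0.09 8460 ((0.553260862827301, 0.17752927541732788), (0.3992857038974762, 0.27984488010406494), 88.21886444091797) 0.12303184855818913
((0.5662281513214111, 0.17479202151298523), (0.40576523542404175, 0.25680312514305115), 87.93099212646484) 0.14523552268163098
counter -0.0005345663132714229
counter 0.0013521568136823925
top dial_grip [0.4712 0.2346 0.131 ]
top tab_top [ 0.5841 -0.0025  0.143 ]
scene dial_grip [0.4753 0.2407 0.131 ]
scene tab_top [0.5904 0.0095 0.143 ]
0.73 [144.3, 292.9, 45.5, 18.5] [84.1024 79.2345 68.2911] ((0.4271469712257385, -0.3674764931201935), (0.12049351632595062, 0.03280944377183914), 11.078513145446777)
0.65 [212.6, 289.5, 40.5, 20.0] [142.0235  57.088   42.7155] ((0.5758013725280762, -0.25713399052619934), (0.11564312130212784, 0.03607755899429321), 55.92411804199219)
0.64 [100.7, 258.4, 41.7, 30.5] [125.5425  50.61    37.9912] ((0.24369676411151886, -0.3488696217536926), (0.11944884806871414, 0.040773309767246246), 84.443603515625)
0.6 [176.7, 260.4, 43.7, 13.8] [90.4141 83.9634 70.9915] ((0.4268134534358978, -0.2417566180229187), (0.12427466362714767, 0.04437469318509102), 20.594343185424805)
```

View pics/dial.png

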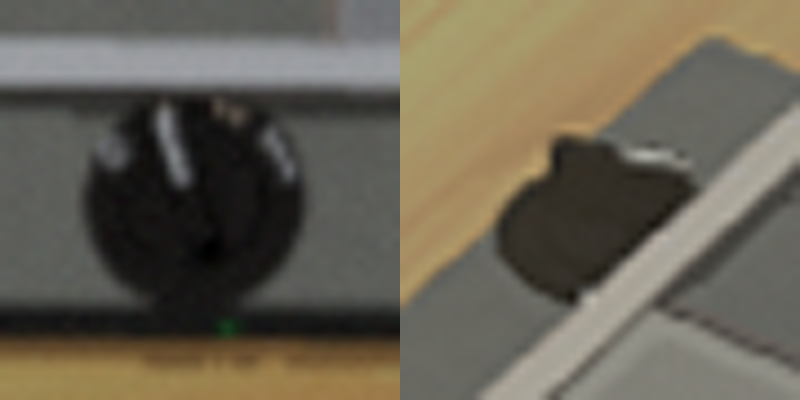

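The bright pointer line in the left crop runs (182,187)→(165,110), which is about +13–20° in the world. That puts the dial at one dot (0.70), with the machine aligned at yaw ≈ -2°. I move over the dial.

Call:
jog_arm(
  plan="0 0 0 2.6 -2.8 -0.15 0;0 0 0 2.6 -2.8 -0.15 0;0 0 0 2.6 -2.8 -0.15 0;0 0 0 2.6 -2.8 -0.15 0;0 0 0 2.6 -2.8 -0.15 0;0 0 0 2.6 -2.8 -0.15 0;0 0 0 2.6 -2.8 -0.15 0;0 0 0 2.6 -2.8 -0.15 0;0 0 0 2.6 -2.8 -0.15 0;0 0 0 2.6 -2.8 -0.15 0",
)

```text
time_s: 1.98
position: [0.3512, -0.1294, 0.2466]
tool_rot: [[0.902, 0.432, 0.001], [0.432, -0.902, -0.0], [0.0, 0.001, -1.0]]
ft_force: [0.8, -0.7, 0.6]
grip_width: 0.0855
gripper_force: 0.0
```

Call:
jog_arm(
  plan="0 0 0 2.6 -2.8 -0.15 0;0 0 0 2.6 -2.8 -0.15 0;0 0 0 2.6 -2.8 -0.15 0;0 0 0 2.6 -2.8 -0.15 0;0 0 0 2.6 -2.8 -0.15 0;0 0 0 2.6 -2.8 -0.15 0;0 0 0 2.6 -2.8 -0.15 0;0 0 0 2.6 -2.8 -0.15 0;0 0 4 1 -1 -0.15 0;0 0 4 0 0 0 0",
)

```text
time_s: 2.82
position: [0.4472, 0.1769, 0.2598]
tool_rot: [[0.953, 0.303, 0.0], [0.303, -0.953, 0.001], [0.001, -0.0, -1.0]]
ft_force: [-0.4, -1.1, -0.5]
grip_width: 0.0852
gripper_force: 0.0
```

```bash
cat >> h.py <<'E'
np.set_printoptions(precision=4,suppress=True)
def st():
    s=env.observe(); R=np.array(s['tool_rot']); print('t',s['time_s'],'p',s['position'],'xang',round(np.degrees(np.arctan2(R[1,0],R[0,0])),1),'z',R[:,2],'F',s['ft_force'],'w',round(s['grip_width'],4),'gf',s['gripper_force'],'q6',s['q'][5]); return s
def go(x,y,z,ang=None):
    s=env.observe(); R=np.array(s['tool_rot']); a=np.degrees(np.arctan2(R[1,0],R[0,0])); d=np.array([x,y,z])-s['position']
    if ang is None: ang=a
    t=np.radians(ang); R2=np.array([[np.cos(t),np.sin(t),0],[np.sin(t),-np.cos(t),0],[0,0,-1]])
    print('go',(x,y,z,round(ang,1)),'first rz',round((a-ang+180)%360-180,1),'then shift cm',100*R2.T@d,'len',100*np.linalg.norm(d),'| unrot shift',100*R.T@d)
E
python3 - <<'E'
from h import *
st()
im=cam('wrist'); save(im,'w1'); print(im['world_from_camera'])
for q in ['dial_grip','tumbler','tab_top']:
    for r in models.tip_of('wrist',q)[:2]: print(q,round(r['confidence'],2),r['at'],w(im,*r['at']))
P=cloud(im); k=(P[...,2]>.134)&(P[...,2]<.15)&(abs(P[...,0]-.465)<.04)&(abs(P[...,1]-.237)<.05)
pts=P[k]; print(k.sum(),pts.mean(0),cv2.minAreaRect(pts[:,:2].astype(np.float32)))
sc=cam('scene')
save(sc,'scene1')
for c,I in (('scene',sc),):
  for r in models.outline_of(c,'bolt1')[:8]:
    g=r['region']; v,u=np.nonzero(g); G=np.array([wz(I,a,b,.013)[:2] for a,b in zip(u,v)]).astype(np.float32)
    print(round(r['confidence'],2),r['bbox'],I['pixels'][g].mean(0),cv2.minAreaRect(G))
E
```

```text
t 2.8167 p [0.4472 0.1769 0.2598] xang 17.6 z [ 0.0004  0.0006 -1.    ] F [-0.4075 -1.0883 -0.4964] w 0.0852 gf 0.0 q6 79.78162270251369
[[ 0.303  -0.9203 -0.2473  0.5099]
 [-0.953  -0.2928 -0.078   0.1958]
 [-0.0006  0.2594 -0.9658  0.403 ]
 [ 0.      0.      0.      1.    ]]
dial_grip 0.56 [197.8, 142.5] [0.4673 0.2346 0.1423]
tumbler 0.91 [285.0, 78.3] [0.5377 0.1814 0.135 ]
1866 [0.4791 0.2348 0.1428] ((0.4700506329536438, 0.23699961602687836), (0.0698636844754219, 0.09993179142475128), 0.026586808264255524)
0.91 [98.7, 259.0, 43.2, 30.6] [132.8107  49.5357  37.5071] ((0.24441097676753998, -0.348893404006958), (0.11606960743665695, 0.036102622747421265), 85.25192260742188)
0.76 [214.3, 291.8, 43.4, 16.8] [140.0836  54.2122  40.8071] ((0.5789241194725037, -0.258408784866333), (0.11263391375541687, 0.033930398523807526), 58.605281829833984)
0.67 [145.4, 292.0, 46.7, 18.6] [84.7071 78.8976 66.8238] ((0.42655158042907715, -0.36920398473739624), (0.12532663345336914, 0.035384126007556915), 10.024101257324219)
0.67 [177.3, 259.9, 44.0, 14.8] [85.9789 80.4834 68.9728] ((0.42484021186828613, -0.23360490798950195), (0.11977394670248032, 0.039712101221084595), 30.00446319580078)
0.56 [148.3, 234.1, 23.0, 33.5] [125.1602  49.9126  37.0097] ((0.2851811647415161, -0.1982182264328003), (0.029566088691353798, 0.11898406594991684), 17.758386611938477)
```

View pics/w1.png

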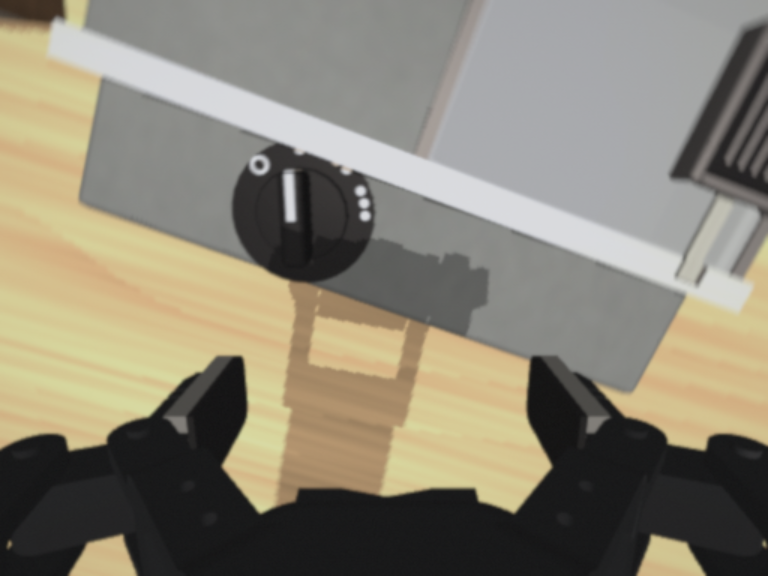

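```bash
python3 - <<'E'
from h import *
im=cam('wrist')
P=cloud(im); g=im['pixels'].max(2)
k=(P[...,2]>.128)&(P[...,2]<.15)&(abs(P[...,0]-.465)<.045)&(abs(P[...,1]-.237)<.05)
v,u=np.nonzero(k)
k2=k&(P[...,0]<.485); 
n,l,s_,c=cv2.connectedComponentsWithStats(k.astype(np.uint8))
for i in range(1,n):
    if s_[i,4]>60:
        q=P[l==i]; print(s_[i],q.mean(0),cv2.minAreaRect(q[:,:2].astype(np.float32)))
# rails etc
for lo,hi in[(.098,.106),(.139,.15)]:
    k=(P[...,2]>lo)&(P[...,2]<hi); q=P[k]; print(lo,k.sum(),np.percentile(q,[0.5,99.5],axis=0),q[:,2].mean())
E
```

```text
[ 140   68  125   54 1590] [0.5052 0.235  0.1447] ((0.5048139691352844, 0.23692499101161957), (0.09976809471845627, 0.010940617881715298), 89.60614776611328)
[ 180  112   22   65 1206] [0.4635 0.2365 0.1409] ((0.46225303411483765, 0.23745501041412354), (0.05370703712105751, 0.014427375979721546), 18.28125762939453)
0.098 29588 [[ 0.4141 -0.0176  0.1003]
 [ 0.5004  0.3736  0.1053]] 0.10281456574685009
0.139 16762 [[ 0.4415 -0.0204  0.1395]
 [ 0.6241  0.3733  0.1492]] 0.14422265190401734
```

The wrist view shows the pointer at the one-dot mark, with the bar centre at (295,215); depth gives (0.463, 0.237) and 18.3°. I descend, grip and turn.

Call:
jog_arm(
  plan="0 0 -0.7 1.7 -2.6 0 0;0 0 0 1.6 -2.6 0 0;0 0 0 0 0 3 0;0 0 0 0 0 3 60;0 0 0 0 0 3 110;0 0 0 0 0 2.6 130;0 0 0 0 0 2 130;0 0 0 0 0 0.6 130;0 0 0 0 0 0 130;0 0 0 0 0 0 130",
  grip_force=30,
)

```text
time_s: 4.0
position: [0.4626, 0.2336, 0.1188]
tool_rot: [[0.949, 0.314, 0.001], [0.314, -0.949, 0.0], [0.001, 0.0, -1.0]]
ft_force: [0.2, 0.2, 0.1]
grip_width: 0.0418
gripper_force: 0.0
```

```bash
python3 - <<'E'
from h import *
st(); im=cam('wrist'); save(im,'w2')
E
```

```text
t 4.0 p [0.4626 0.2336 0.1188] xang 18.3 z [ 0.0012  0.0003 -1.    ] F [0.1941 0.1983 0.136 ] w 0.0418 gf 0.0 q6 85.39356770267104
```

Call:
jog_arm(
  plan="0 0 0 0.15 -0.3 0.2 130;0 0 0 0 0 0.1 200;0 0 0 0 0 0 255;0 0 0 0 0 0 255;0 0 0 0 0 0 255;0 0 0 0 0 0 255;0 0 0 0 0 0 255",
)

```text
time_s: 4.63
position: [0.4623, 0.2382, 0.1155]
tool_rot: [[0.949, 0.314, 0.001], [0.314, -0.949, 0.002], [0.001, -0.002, -1.0]]
ft_force: [-2.0, 6.0, 3.0]
grip_width: 0.0137
gripper_force: 34.0
```

Gripped at 13.7 mm. Now I turn it anticlockwise.

Call:
jog_arm(
  plan="0 0 -5 0 0 0 255;0 0 -5 0 0 0 255;0 0 -5 0 0 0 255;0 0 -5 0 0 0 255;0 0 -5 0 0 0 255;0 0 -5 0 0 0 255;0 0 -5 0 0 0 255;0 0 -5 0 0 0 255;0 0 0 0 0 0 255;0 0 0 0 0 0 255",
)

```text
time_s: 5.47
position: [0.4622, 0.2385, 0.1155]
tool_rot: [[0.525, 0.851, 0.0], [0.851, -0.525, 0.003], [0.003, -0.001, -1.0]]
ft_force: [-2.8, 7.5, 3.1]
grip_width: 0.0138
gripper_force: 34.0
```

Call:
jog_arm(
  plan="0 0 0 0 0 0 190;0 0 0 0 0 0 190;0 0 0 0 0 0 190;0 0 0 0 0 -2 190;0 0 0 0 0 -4 190;0 0 0 0 0 -4 190;0 0 0 0 0 -3 190;0 0 0 0 0 0 190",
)

```text
time_s: 6.13
position: [0.4645, 0.2374, 0.2511]
tool_rot: [[0.525, 0.851, 0.011], [0.851, -0.526, 0.003], [0.008, 0.008, -1.0]]
ft_force: [0.7, 0.9, -0.1]
grip_width: 0.022
gripper_force: 0.0
```

```bash
python3 - <<'E'
from h import *
st()
im=cam('wrist'); P=cloud(im)
k=(P[...,2]>.133)&(P[...,2]<.15)&(abs(P[...,0]-.463)<.04)&(abs(P[...,1]-.237)<.05)
n,l,s_,c=cv2.connectedComponentsWithStats(k.astype(np.uint8))
for i in range(1,n):
    if s_[i,4]>60: print(s_[i],P[l==i].mean(0),cv2.minAreaRect(P[l==i][:,:2].astype(np.float32)))
t=cam('top')
for r in models.tip_of('top','tab_top')[:1]: print(r,wz(t,*r['at'],.143))
a=np.radians(-1.8); c,s=np.cos(a),np.sin(a)
go(.588,.0,.27,-1.8)
E
```

```text
t 6.1333 p [0.4645 0.2374 0.2511] xang 58.3 z [ 0.0112  0.0025 -0.9999] F [ 0.7002  0.9486 -0.0846] w 0.022 gf 0.0 q6 45.76786541290504
[264 112  62 105 401] [0.5015 0.2292 0.1442] ((0.5023873448371887, 0.23681627213954926), (0.09909605234861374, 0.003980145789682865), 88.18787384033203)
[ 245  155   17   64 1028] [0.4631 0.2392 0.1418] ((0.46236515045166016, 0.23840568959712982), (0.053509924560785294, 0.013591236434876919), 58.428897857666016)
{'at': [269.9, 153.9], 'confidence': 0.7} [0.5866 0.0068 0.143 ]
go (0.588, 0.0, 0.27, -1.8) first rz 60.1 then shift cm [13.3197 23.2733 -2.5834] len 26.93946380990412 | unrot shift [-13.5335  23.1494  -2.5851]
```

Dial bar measured at 58.4°, so it is off. Next, the tab.

Call:
jog_arm(
  plan="0 0 -6 0 0 -0.5 255;0 0 -6 0 0 -0.5 255;0 0 -6 0 0 -0.5 255;0 0 -6 0 0 -0.5 255;0 0 -6 -2.4 1.3 0 255;0 0 0 -3.6 2 0 255;0 0 0 -3.6 2 0 255;0 0 0 -3.6 2 0 255;0 0 0 -3.6 2 0 255;0 0 0 -3.6 2 0 255",
)

```text
time_s: 7.12
position: [0.5669, 0.0266, 0.2629]
tool_rot: [[0.03, 1.0, -0.003], [1.0, -0.03, 0.0], [0.0, -0.003, -1.0]]
ft_force: [0.9, 0.3, 0.0]
grip_width: -0.0003
gripper_force: 0.0
```

Call:
jog_arm(
  plan="0 0 0 -2.8 1.8 0 255;0 0 0 0 0 0 255;0 0 0 0 0 0 255",
)

```text
time_s: 7.37
position: [0.584, -0.0015, 0.2623]
tool_rot: [[0.033, 0.999, -0.004], [0.999, -0.033, 0.001], [0.001, -0.004, -1.0]]
ft_force: [0.0, 0.3, 0.6]
grip_width: 0.0001
gripper_force: 0.0
```

```bash
python3 - <<'E'
from h import *
st()
im=cam('wrist'); save(im,'w3'); P=cloud(im)
for r in models.tip_of('wrist','tab_top')[:1]: print(r,w(im,*r['at']),wz(im,*r['at'],.143)); 
for r in models.outline_of('wrist','tab_top')[:1]:
    q=P[r['region']]; print(r['confidence'],r['bbox'],cv2.minAreaRect(q[:,:2].astype(np.float32)),np.percentile(q[:,2],[5,50,95]))
k=(P[...,2]>.149)&(P[...,2]<.16)&(P[...,1]<.08); q=P[k]; print('rim',len(q),cv2.minAreaRect(q[:,:2].astype(np.float32)),q[:,2].mean(),np.percentile(q,[1,99],axis=0))
E
```

```text
t 7.3667 p [ 0.584  -0.0015  0.2623] xang 88.1 z [-0.0042  0.0009 -1.    ] F [0.0346 0.2901 0.5809] w 0.0001 gf 0.0 q6 -9.888541220620072
{'at': [265.4, 167.6], 'confidence': 0.68} [0.5909 0.0128 0.1439] [0.5909 0.0126 0.143 ]
0.89 [266.7, 167.4, 215.8, 56.0] ((0.5931673645973206, 0.018921010196208954), (0.07910516113042831, 0.17629839479923248), 70.77840423583984) [0.1408 0.1435 0.145 ]
rim 2388 ((0.589837908744812, 0.011172657832503319), (0.06403709203004837, 0.08220911026000977), 88.18399047851562) 0.15311476538767305 [[ 0.5491 -0.021   0.1495]
 [ 0.6305  0.0434  0.1551]]
```

View pics/w3.png

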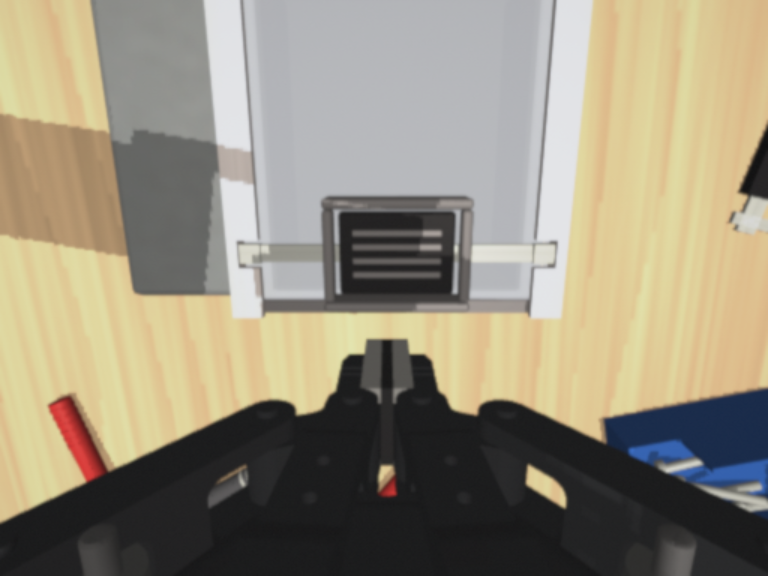

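The well is at (397,250) in the view; depth gives its centre at (0.590, 0.011). I lower the closed fingertips into it.

Call:
jog_arm(
  plan="0 0 0 1.5 0.5 3 255;0 0 0 0 0 3.5 255;0 0 0 0 0 3 255;0 0 0 0 0 1.8 255;0 0 0 0 0 0.6 255;0 0 0 0 0 0.3 255;0 0 0 0 0 0.3 255;0 0 0 0 0 0.1 255;0 0 0 0 0 0 255;0 0 0 0 0 0 255",
)

```text
time_s: 8.35
position: [0.5898, 0.0152, 0.14]
tool_rot: [[0.03, 1.0, 0.002], [1.0, -0.03, 0.0], [0.0, 0.002, -1.0]]
ft_force: [-1.1, 2.2, 4.1]
grip_width: -0.0001
gripper_force: 2.0
```

Call:
jog_arm(
  plan="0 0 0 0 0 0.3 255;0 0 0 0 0 0.1 255;0 0 0 0 0 0 255;0 0 0 0 0 0 255",
)

```text
time_s: 8.68
position: [0.5899, 0.0151, 0.136]
tool_rot: [[0.03, 1.0, 0.002], [1.0, -0.03, 0.0], [0.0, 0.002, -1.0]]
ft_force: [-1.6, 3.5, 6.8]
grip_width: -0.0
gripper_force: 3.6
```

Call:
jog_arm(
  plan="0 0 0 0.6 0 0 255;0 0 0 0.6 0 0 255;0 0 0 1 0 0 255;0 0 0 1 0 0 255;0 0 0 1.5 0 0 255;0 0 0 1.5 0 -0.1 255;0 0 0 1.5 0 -0.1 255;0 0 0 1.5 0 0 255;0 0 0 1.5 0 0 255;0 0 0 1.5 0 0 255",
)

```text
time_s: 9.52
position: [0.5938, 0.1368, 0.1379]
tool_rot: [[0.03, 1.0, 0.003], [1.0, -0.03, -0.001], [-0.001, 0.003, -1.0]]
ft_force: [-0.2, -2.5, 5.7]
grip_width: 0.0
gripper_force: 2.6
```

Call:
jog_arm(
  plan="0 0 0 1.5 0 0 255;0 0 0 1.5 0 0 255;0 0 0 1.5 0 0 255;0 0 0 1 0 0 255;0 0 0 0.7 0 0 255;0 0 0 0.4 0 0 255;0 0 0 0.2 0 0 255;0 0 0 0 0 0 255",
)

```text
time_s: 10.18
position: [0.5958, 0.2021, 0.1379]
tool_rot: [[0.031, 1.0, 0.002], [1.0, -0.031, -0.006], [-0.006, 0.002, -1.0]]
ft_force: [-1.3, -12.4, 7.0]
grip_width: 0.0001
gripper_force: 9.5
```

The cover is open at its stop. Retracting, then to the bolts.

Call:
jog_arm(
  plan="0 0 0 -0.6 0 0 255;0 0 0 0 0 -2 255;0 0 0 0 0 -4 255;0 0 0 0 0 -4 255;0 0 0 0 0 -3 255;0 0 0 -3.8 -1.1 -0.3 200;0 0 0 -3.8 -1.1 -0.3 100;0 0 0 -3.8 -1.1 -0.3 0;0 0 0 -3.8 -1.1 -0.3 0;0 0 0 -3.8 -1.1 -0.3 0",
)

```text
time_s: 11.02
position: [0.5335, 0.0087, 0.2822]
tool_rot: [[0.03, 1.0, 0.001], [1.0, -0.03, -0.001], [-0.001, 0.001, -1.0]]
ft_force: [0.6, 0.2, -0.2]
grip_width: 0.0606
gripper_force: 0.0
```

Call:
jog_arm(
  plan="0 0 0 -3.8 -1.1 -0.3 0;0 0 0 -3.8 -1.1 -0.3 0;0 0 0 -3.8 -1.1 -0.3 0;0 0 0 -3.8 -1.1 -0.3 0;0 0 0 -3.8 -1.1 -0.3 0;0 0 0 -3.8 -1.1 -0.3 0;0 0 7 -3.5 -1.1 -0.3 0;0 0 7 -2 -1 0 0;0 0 7 0 0 0 0;0 0 7 0 0 0 0",
)

```text
time_s: 11.85
position: [0.4357, -0.2701, 0.3028]
tool_rot: [[0.504, 0.864, 0.0], [0.864, -0.504, -0.001], [-0.001, 0.001, -1.0]]
ft_force: [0.5, 0.1, -0.0]
grip_width: 0.0856
gripper_force: 0.0
```

Call:
jog_arm(
  plan="0 0 7 0 0 0 0;0 0 7 0 0 0 0;0 0 7 0 0 0 0;0 0 7 0 0 0 0;0 0 7 0 0 0 0;0 0 0 0 0 0 0",
)

```text
time_s: 12.35
position: [0.4365, -0.2687, 0.303]
tool_rot: [[0.906, 0.423, 0.0], [0.423, -0.906, -0.001], [-0.0, 0.001, -1.0]]
ft_force: [0.8, 0.9, 0.0]
grip_width: 0.0858
gripper_force: 0.0
```

```bash
cat >> h.py <<'E'
def bolts(c,im,zc=.013):
    P=cloud(im)
    for r in models.outline_of(c,'bolt1')[:8]:
        g=r['region']; col=im['pixels'][g].mean(0)
        q=P[g]; q=q[(q[:,2]>.006)&(q[:,2]<.2)]
        if len(q)<30: continue
        print(round(r['confidence'],2),np.round(r['bbox']),'RED' if col[0]>1.5*col[1] else 'dark',cv2.minAreaRect(q[:,:2].astype(np.float32)),q.mean(0),q[:,2].max())
E
python3 - <<'E'
from h import *
st()
im=cam('wrist'); save(im,'w4'); bolts('wrist',im)
im=cam('scene'); bolts('scene',im)
t=cam('top'); print('top'); bolts('top',t)
for r in models.tip_of('top','tab_top')[:1]: print(r,wz(t,*r['at'],.139))
E
```

```text
t 12.35 p [ 0.4365 -0.2687  0.303 ] xang 25.0 z [ 0.0003 -0.0009 -1.    ] F [0.8483 0.9265 0.0252] w 0.0858 gf 0.0 q6 20.12205979598883
0.89 [237. 152.  26.  82.] dark ((0.4292050898075104, -0.24196675419807434), (0.11214511096477509, 0.03270016610622406), 24.955787658691406) [ 0.426  -0.2404  0.0221] 0.03259403318275639
0.89 [172. 230.  79.  26.] RED ((0.28290584683418274, -0.19927619397640228), (0.033864106982946396, 0.11399796605110168), 20.057252883911133) [ 0.2901 -0.2012  0.0216] 0.03298474457342687
0.69 [316. 190.  35.  80.] dark ((0.4277347922325134, -0.3660929501056671), (0.11242156475782394, 0.0340728759765625), 16.42473030090332) [ 0.4253 -0.3667  0.0219] 0.03243932342223277
0.69 [294.  53.  56.  98.] RED ((0.5730814933776855, -0.26022934913635254), (0.11216068267822266, 0.0345388762652874), 52.6180419921875) [ 0.5761 -0.2548  0.022 ] 0.03278594918751465
0.61 [252. 289.  62.  47.] RED ((0.24480177462100983, -0.3534916341304779), (0.11196495592594147, 0.028904004022479057), 79.633056640625) [ 0.2454 -0.3474  0.0215] 0.03320746404971453
0.8 [149. 233.  26.  35.] RED ((0.2904
[... 822 characters left out ...]
4), 17.829164505004883) [ 0.4279 -0.37    0.0211] 0.03410510457197913
top
0.73 [364. 250.  32.  10.] RED ((0.2356863021850586, -0.34810489416122437), (0.11022883653640747, 0.03402477502822876), 72.39385223388672) [ 0.2406 -0.3431  0.021 ] 0.034736860418347115
0.62 [327. 195.   5.   9.] dark ((0.46149882674217224, -0.2163764089345932), (0.03033335879445076, 0.01755155250430107), 19.779312133789062) [ 0.462  -0.2152  0.0183] 0.024468754895894618
0.43 [335. 166.  22.  20.] RED ((0.5768569111824036, -0.25195470452308655), (0.09768970310688019, 0.021361976861953735), 57.780845642089844) [ 0.5775 -0.247   0.0219] 0.03351872747694662
{'at': [225.2, 152.9], 'confidence': 0.71} [0.5948 0.1675 0.139 ]
```

View pics/w4.png

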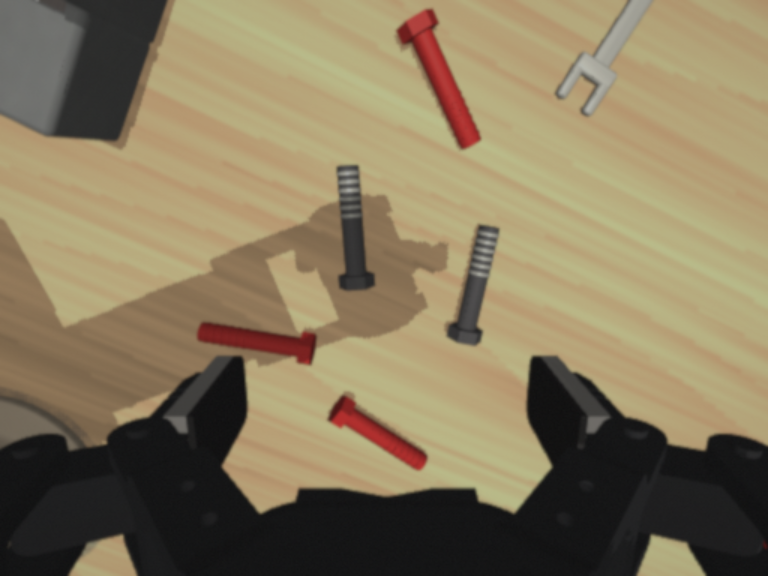

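The wrist view shows two dark bolts, at (352,230) and (475,285), with heads toward the robot. The three red ones stay. I fit the axes of the two dark bolts.

```bash
cat >> h.py <<'E'
def dark(im,near):
    "fit dark bolt: returns origin xy, axis angle (head->thread)"
    P=cloud(im); best=None
    for r in models.outline_of('wrist','bolt1')[:8]:
        g=r['region']; col=im['pixels'][g].mean(0)
        if col[0]>1.5*col[1]: continue
        q=P[g]; q=q[(q[:,2]>.012)&(q[:,2]<.045)]; 
        if len(q)<60: continue
        c=q[:,:2].mean(0); e=np.linalg.norm(c-near)
        if best is None or e<best[0]: best=(e,q,r)
    if best is None: print('none'); return
    q=best[1]; (cx,cy),(a,b),th=cv2.minAreaRect(q[:,:2].astype(np.float32)); 
    u=np.array([np.cos(np.radians(th)),np.sin(np.radians(th))]); u=u if a>b else np.array([-u[1],u[0]])
    for _ in range(3):
        n=np.array([-u[1],u[0]]); s=q[:,:2]@u; t=q[:,:2]@n; lo,hi=s.min(),s.max()
        e1=np.ptp(t[s<lo+.012]); e2=np.ptp(t[s>hi-.012])
        if e1<e2: u=-u; n=-n; s=-s; t=-t; lo,hi=s.min(),s.max()
        m=(s>lo+.02)&(s<hi-.005); k=np.polyfit(s[m],t[m],1); u=u+n*k[0]; u/=np.linalg.norm(u)
    n=np.array([-u[1],u[0]]); s=q[:,:2]@u; t=q[:,:2]@n; lo,hi=s.min(),s.max(); m=(s>lo+.02)
    o=u*((lo+hi)/2-.00375)+n*np.median(t[m]); print('bolt origin',o,'ang',np.degrees(np.arctan2(u[1],u[0])),'len',hi-lo,'ends',e1,e2,'zmax',q[:,2].max(),'conf',best[2]['confidence']); return o
E
python3 - <<'E'
from h import *
im=cam('wrist'); dark(im,(.426,-.241)); dark(im,(.426,-.367))
go(.4258,-.2436,.05,28)
E
```

```text
bolt origin [ 0.4249 -0.2411] ang 28.73128448355669 len 0.11250411874917499 ends 0.033454003388117826 0.01917197808970511 zmax 0.032673028154050654 conf 0.65
bolt origin [ 0.4246 -0.3665] ang 14.316611520678746 len 0.111195034733993 ends 0.032423784986184256 0.01945364632106078 zmax 0.03267613503674133 conf 0.97
go (0.4258, -0.2436, 0.05, 28) first rz -2.7 then shift cm [ 0.2116 -2.684  25.2829] len 25.42581843531882 | unrot shift [ 0.0871 -2.6925 25.2827]
```

Call:
jog_arm(
  plan="0 0 -3.7 0.3 -2.9 0 0;0 0 0 0 0 4 0;0 0 0 0 0 4 0;0 0 0 0 0 4 0;0 0 0 0 0 4 0;0 0 0 0 0 4 0;0 0 0 0 0 4 0;0 0 0 0 0 2.5 0;0 0 0 0 0 1.5 0;0 0 0 0 0 0.5 0",
)

```text
time_s: 13.68
position: [0.4261, -0.2401, 0.0156]
tool_rot: [[0.874, 0.485, -0.003], [0.485, -0.874, 0.003], [-0.001, -0.004, -1.0]]
ft_force: [0.1, 0.0, 0.1]
grip_width: 0.0855
gripper_force: 0.0
```

```bash
python3 - <<'E'
from h import *
st(); go(.425,-.2412,.005,28.7)
E
```

```text
t 13.6833 p [ 0.4261 -0.2401  0.0156] xang 29.0 z [-0.003   0.0028 -1.    ] F [0.1062 0.0086 0.1072] w 0.0855 gf 0.0 q6 17.67855405819091
go (0.425, -0.2412, 0.005, 28.7) first rz 0.3 then shift cm [-0.1455  0.0449  1.0575] len 1.0684592412156217 | unrot shift [-0.1444  0.0483  1.0575]
```

Call:
jog_arm(
  plan="0 0 0 -0.1 0 1 100;0 0 0 0 0 0 255;0 0 0 0 0 0 255;0 0 0 0 0 0 255;0 0 0 0 0 0 255;0 0 0 0 0 0 255;0 0 0 0 0 0 255;0 0 0 0 0 0 255;0 0 0 0 0 -0.5 255;0 0 0 0 0 -2.5 255",
  grip_force=70,
)

```text
time_s: 14.52
position: [0.4246, -0.24, 0.036]
tool_rot: [[0.875, 0.485, -0.005], [0.485, -0.875, 0.004], [-0.002, -0.006, -1.0]]
ft_force: [-1.0, 0.1, -4.0]
grip_width: 0.0175
gripper_force: 68.8
```

Call:
jog_arm(
  plan="0 0 0 0 0 -4 255;0 0 6.2 0 0 -4 255;0 0 6.2 0 0 -4 255;0 0 6.2 0 0 -4 255;0 0 6.2 0 0 -4 255;0 0 6 0 0 0 255;0 0 0 1.5 -3 0 255;0 0 0 1.9 -3.4 0 255;0 0 0 1.9 -3.4 0 255;0 0 0 1.9 -3.4 0 255",
)

```text
time_s: 15.35
position: [0.5022, -0.1099, 0.2381]
tool_rot: [[0.999, -0.032, -0.0], [-0.032, -0.999, 0.0], [-0.0, -0.0, -1.0]]
ft_force: [0.9, -0.5, -4.6]
grip_width: 0.0167
gripper_force: 69.2
```

Call:
jog_arm(
  plan="0 0 0 1.9 -3.4 0 255;0 0 0 1.9 -3.4 0 255;0 0 0 1.9 -3.4 0 255;0 0 0 1.9 -3.4 0 255;0 0 0 1.9 -2.5 0 255;0 0 0 0 0 0 255;0 0 0 0 0 0 255",
)

```text
time_s: 15.93
position: [0.6021, 0.0477, 0.2372]
tool_rot: [[1.0, -0.029, -0.002], [-0.029, -1.0, -0.0], [-0.002, 0.0, -1.0]]
ft_force: [0.3, -0.8, -4.9]
grip_width: 0.0169
gripper_force: 69.3
```

```bash
python3 - <<'E'
from h import *
st(); go(.5886,.031,.07,-1.8); im=cam('wrist'); save(im,'w5'); P=cloud(im)
k=(P[...,2]>.03)&(P[...,2]<.07)&(abs(P[...,0]-.59)<.12)&(abs(P[...,1]-.08)<.13); q=P[k]; print(len(q),np.percentile(q,[1,50,99],axis=0))
k=(P[...,2]>.146)&(P[...,2]<.158)&(P[...,1]>.1); q=P[k]; print('rim',len(q),cv2.minAreaRect(q[:,:2].astype(np.float32)))
E
```

```text
t 15.9333 p [0.6021 0.0477 0.2372] xang -1.7 z [-0.0015 -0.     -1.    ] F [ 0.3436 -0.8032 -4.9123] w 0.0169 gf 69.29480910301208 q6 84.96980429171661
go (0.5886, 0.031, 0.07, -1.8) first rz 0.1 then shift cm [-1.2942  1.7119 16.7155] len 16.85265690429794 | unrot shift [-1.2732  1.7072 16.7175]
17759 [[ 0.519  -0.0144  0.0471]
 [ 0.6005  0.1043  0.0488]
 [ 0.6648  0.169   0.0665]]
rim 3818 ((0.5953887701034546, 0.1857067197561264), (0.12384995073080063, 0.22001874446868896), 75.4509048461914)
```

View pics/w5.png

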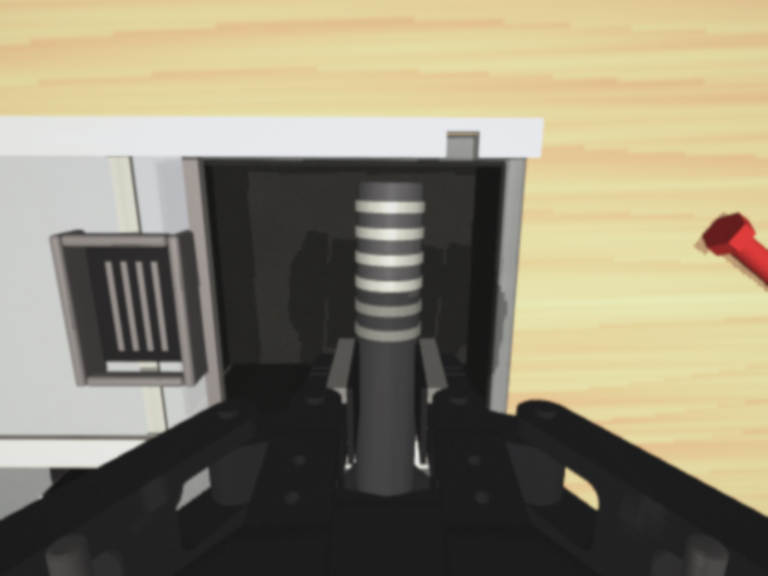

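The cover is fully open and the bolt is held level above the tub. Lowering and releasing.

Call:
jog_arm(
  plan="0 0 0 -1.2 1.4 0 255;0 0 0 0 0 3.5 255;0 0 0 0 0 3.5 255;0 0 0 0 0 3.5 255;0 0 0 0 0 3 255;0 0 0 0 0 2 255;0 0 0 0 0 1.2 255;0 0 0 0 0 0 255;0 0 0 0 0 0 200;0 0 0 0 0 0 160",
)

```text
time_s: 16.82
position: [0.5901, 0.0333, 0.0724]
tool_rot: [[0.999, -0.033, 0.002], [-0.033, -0.999, 0.002], [0.002, -0.003, -1.0]]
ft_force: [0.1, 35.0, 5.5]
grip_width: 0.0291
gripper_force: 0.0
```

Call:
jog_arm(
  plan="0 0 0 0 0 0 150;0 0 0 0 0 0 150;0 0 0 0 0 -3 150;0 0 0 0 0 -4 150;0 0 0 0 0 -4 150;0 0 0 0 0 -4 100;0 0 0 0 0 -2 0;0 0 0 -1.9 3.4 0 0;0 0 0 -1.9 3.4 0 0;0 0 0 -1.9 3.4 0 0",
)

```text
time_s: 17.65
position: [0.5287, -0.0684, 0.2434]
tool_rot: [[1.0, -0.03, 0.005], [-0.03, -1.0, -0.002], [0.005, 0.002, -1.0]]
ft_force: [1.3, -0.5, -0.6]
grip_width: 0.0856
gripper_force: 0.0
```

```bash
python3 - <<'E'
from h import *
st(); 
im=cam('scene'); bolts('scene',im); go(.4246,-.3665,.28,14)
E
```

```text
t 17.65 p [ 0.5287 -0.0684  0.2434] xang -1.7 z [ 0.0045 -0.0019 -1.    ] F [ 1.3204 -0.5013 -0.5825] w 0.0856 gf 0.0 q6 71.62886884085233
0.91 [214. 290.  42.  21.] RED ((0.5757414102554321, -0.2561517655849457), (0.11750008165836334, 0.03172498941421509), 48.4862060546875) [ 0.5795 -0.2594  0.0209] 0.03437182117419191
0.76 [146. 292.  46.  21.] dark ((0.42910587787628174, -0.36440950632095337), (0.11330665647983551, 0.03199480473995209), 17.99044418334961) [ 0.4286 -0.3701  0.0211] 0.03605810970055212
0.57 [ 99. 259.  43.  33.] RED ((0.24309371411800385, -0.35218626260757446), (0.11245069652795792, 0.026608137413859367), 74.63199615478516) [ 0.2464 -0.3521  0.0209] 0.036313138236791276
0.53 [147. 236.  27.  36.] RED ((0.28481167554855347, -0.19776612520217896), (0.03502319008111954, 0.11572336405515671), 19.690608978271484) [ 0.2939 -0.2069  0.0211] 0.03558723044195178
0.37 [311. 162.  69.  52.] dark ((0.5959209203720093, 0.24747875332832336), (0.2104431390762329, 0.16308258473873138), 89.06321716308594) [0.5969 0.239  0.137 ] 0.15845117646185736
go (0.4246, -0.3665, 0.28, 14) first rz -16.1 then shift cm [-17.1437  26.1511  -3.6596] len 31.482949581142783 | unrot shift [-9.2137 29.8863 -3.6187]
```

Call:
jog_arm(
  plan="0 0 -5.4 0 0 -1.2 0;0 0 -5.4 0 0 -1.2 0;0 0 -5.3 0 0 -1.3 0;0 0 0 -2.1 3.2 0 0;0 0 0 -2.1 3.3 0 0;0 0 0 -2.1 3.3 0 0;0 0 0 -2.1 3.3 0 0;0 0 0 -2.1 3.3 0 0;0 0 0 -2.1 3.3 0 0;0 0 0 -2.1 3.3 0 0",
)

```text
time_s: 18.58
position: [0.4431, -0.3282, 0.28]
tool_rot: [[0.969, 0.247, 0.003], [0.247, -0.969, -0.003], [0.002, 0.003, -1.0]]
ft_force: [0.2, -0.5, -1.2]
grip_width: 0.0857
gripper_force: 0.0
```

Call:
jog_arm(
  plan="0 0 0 -1.2 2 0 0;0 0 0 0 0 0 0;0 0 0 0 0 0 0",
)

```text
time_s: 18.83
position: [0.4369, -0.3496, 0.2791]
tool_rot: [[0.97, 0.245, 0.002], [0.245, -0.97, -0.002], [0.001, 0.002, -1.0]]
ft_force: [0.3, 0.5, 0.0]
grip_width: 0.0855
gripper_force: 0.0
```

```bash
python3 - <<'E'
from h import *
st(); im=cam('wrist'); o=dark(im,(.4246,-.3665)); go(o[0],o[1],.005)
E
```

```text
t 18.8333 p [ 0.4369 -0.3496  0.2791] xang 14.2 z [ 0.0016 -0.0015 -1.    ] F [0.3019 0.4605 0.017 ] w 0.0855 gf 0.0 q6 25.020151552242602
bolt origin [ 0.4247 -0.3683] ang 14.805532804125098 len 0.11188310384715672 ends 0.03281258480635446 0.019479102383104407 zmax 0.033213530568955096 conf 0.77
go (np.float64(0.4246699914663432), np.float64(-0.3683057150331364), 0.005, np.float64(14.3)) first rz 0.0 then shift cm [-1.751   1.6438 27.395 ] len 27.500099439665377 | unrot shift [-1.779   1.6052 27.3955]
```

Call:
jog_arm(
  plan="0 0 0 -1.75 1.6 1 0;0 0 0 0 0 4 0;0 0 0 0 0 4 0;0 0 0 0 0 4 0;0 0 0 0 0 4 0;0 0 0 0 0 4 0;0 0 0 0 0 3 0;0 0 0 0 0 2 0;0 0 0 0 0 1 0;0 0 0 0 0 0 0",
)

```text
time_s: 19.77
position: [0.4244, -0.3673, 0.0067]
tool_rot: [[0.969, 0.248, -0.002], [0.248, -0.969, 0.002], [-0.001, -0.002, -1.0]]
ft_force: [-0.8, -0.1, 0.5]
grip_width: 0.0851
gripper_force: 0.0
```

Call:
jog_arm(
  plan="0 0 0 0 0 0.4 100;0 0 0 0 0 0 255;0 0 0 0 0 0 255;0 0 0 0 0 0 255;0 0 0 0 0 0 255;0 0 0 0 0 0 255;0 0 0 0 0 0 255;0 0 0 0 0 0 255;0 0 0 0 0 -0.5 255;0 0 0 0 0 -2.5 255",
  grip_force=70,
)

```text
time_s: 20.6
position: [0.4228, -0.3671, 0.0312]
tool_rot: [[0.969, 0.247, -0.004], [0.247, -0.969, 0.006], [-0.003, -0.007, -1.0]]
ft_force: [-1.3, 0.5, -3.6]
grip_width: 0.0173
gripper_force: 68.6
```

Call:
jog_arm(
  plan="0 0 0 0 0 -4 255;0 0 5.4 0 0 -4 255;0 0 5.4 0 0 -4 255;0 0 5.4 0 0 -4 255;0 0 0 0 0 -4 255;0 0 0 0.9 -3 0 255;0 0 0 1.25 -3.75 0 255;0 0 0 1.25 -3.75 0 255;0 0 0 1.25 -3.75 0 255;0 0 0 1.25 -3.75 0 255",
)

```text
time_s: 21.43
position: [0.489, -0.1889, 0.2339]
tool_rot: [[0.999, -0.034, -0.0], [-0.034, -0.999, 0.0], [-0.0, -0.0, -1.0]]
ft_force: [1.3, 0.5, -4.0]
grip_width: 0.0171
gripper_force: 69.0
```

Call:
jog_arm(
  plan="0 0 0 1.25 -3.75 0 255;0 0 0 1.25 -3.75 0 255;0 0 0 1.25 -3.75 0 255;0 0 0 1.25 -3.75 0 255;0 0 0 1.25 -3.75 0 255;0 0 0 1.25 -3.75 0 255;0 0 0 1.25 -3.75 0 255;0 0 0 0.6 -1.7 0 255;0 0 0 0 0 0 255;0 0 0 0 0 0 255",
)

```text
time_s: 22.27
position: [0.5915, 0.0863, 0.2334]
tool_rot: [[1.0, -0.031, -0.001], [-0.031, -1.0, -0.0], [-0.001, 0.0, -1.0]]
ft_force: [-0.5, -0.3, -3.8]
grip_width: 0.0172
gripper_force: 69.0
```

```bash
python3 - <<'E'
from h import *
st(); go(.5905,.088,.08,-1.8); im=cam('wrist'); save(im,'w6')
im=cam('scene'); bolts('scene',im)
E
```

```text
t 22.2667 p [0.5915 0.0863 0.2334] xang -1.8 z [-0.0013 -0.0002 -1.    ] F [-0.4774 -0.3331 -3.7576] w 0.0172 gf 69.02696371078491 q6 88.76231969596385
go (0.5905, 0.088, 0.08, -1.8) first rz 0.0 then shift cm [-0.1048 -0.1665 15.3379] len 15.33912990620869 | unrot shift [-0.085  -0.1702 15.338 ]
0.79 [214. 291.  44.  15.] RED ((0.5760800242424011, -0.26066312193870544), (0.10862027853727341, 0.024918897077441216), 49.24734115600586) [ 0.5784 -0.261   0.0211] 0.03366393917734867
0.59 [100. 259.  40.  32.] RED ((0.24587304890155792, -0.35352206230163574), (0.11080323159694672, 0.02776676043868065), 76.47232818603516) [ 0.2465 -0.3522  0.0205] 0.03446789792461302
0.55 [147. 237.  24.  31.] RED ((0.28686144948005676, -0.19836267828941345), (0.028990386053919792, 0.11349230259656906), 19.990734100341797) [ 0.2952 -0.21    0.0215] 0.03395318503563394
0.38 [267. 208.  11.   6.] dark ((0.5611605048179626, 0.030625462532043457), (0.029643982648849487, 0.1003163754940033), 36.705379486083984) [0.5536 0.0382 0.0763] 0.1251043493424373
```

View pics/w6.png

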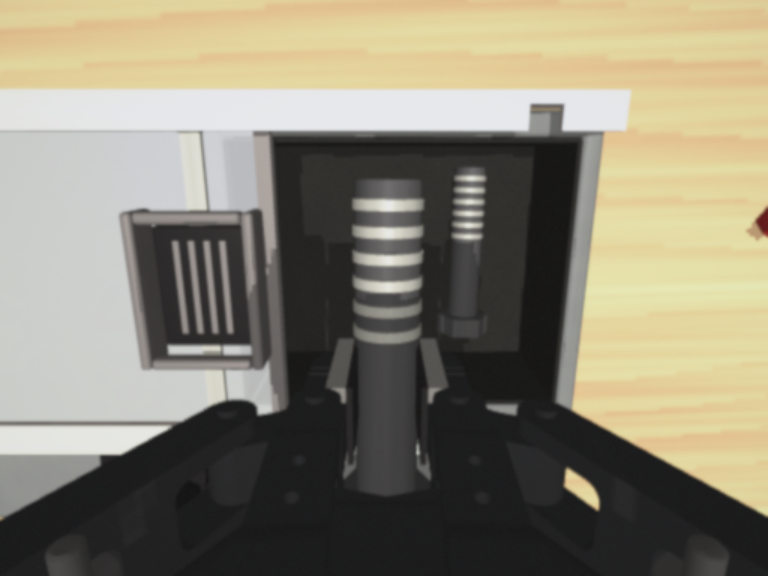

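The first bolt lies at (465,250) in the tub; the second is held beside it, clear of the cover edge. Lowering and releasing with a small opening.

Call:
jog_arm(
  plan="0 0 0 0 0 3.5 255;0 0 0 0 0 3.5 255;0 0 0 0 0 3.5 255;0 0 0 0 0 2.7 255;0 0 0 0 0 1.5 255;0 0 0 0 0 1 255;0 0 0 0 0 0 255;0 0 0 0 0 0 190;0 0 0 0 0 0 180;0 0 0 0 0 0 178",
)

```text
time_s: 23.25
position: [0.5927, 0.0852, 0.0787]
tool_rot: [[0.999, -0.033, 0.004], [-0.033, -0.999, -0.0], [0.004, 0.0, -1.0]]
ft_force: [-0.2, -0.1, 0.9]
grip_width: 0.0258
gripper_force: 0.0
```

Call:
jog_arm(
  plan="0 0 0 0 0 0 178;0 0 0 0 0 0 178;0 0 0 0 0 -3 178;0 0 0 0 0 -4 178;0 0 0 0 0 -4 178;0 0 0 0 0 -4 178;0 0 0 -3 0 -2 178;0 0 0 -3 0 0 178;0 0 0 0 0 0 178;0 0 0 0 0 0 178",
)

```text
time_s: 24.08
position: [0.5309, 0.0876, 0.2479]
tool_rot: [[0.999, -0.033, 0.002], [-0.033, -0.999, -0.0], [0.002, 0.0, -1.0]]
ft_force: [-0.2, -0.3, -0.4]
grip_width: 0.0258
gripper_force: 0.0
```

```bash
python3 - <<'E'
from h import *
st(); im=cam('wrist'); bolts('wrist',im); save(im,'w7')
P=cloud(im); k=(P[...,2]>.149)&(P[...,2]<.16)&(P[...,1]>.1); q=P[k]; print('rim',len(q),cv2.minAreaRect(q[:,:2].astype(np.float32)),np.percentile(q,[2,98],axis=0))
for r in models.tip_of('wrist','tab_top')[:1]: print(r,w(im,*r['at']))
c=cam('scene'); bolts('scene',c)
E
```

```text
t 24.0833 p [0.5309 0.0876 0.2479] xang -1.9 z [ 0.0016 -0.0001 -1.    ] F [-0.2453 -0.2709 -0.3813] w 0.0258 gf 0.0 q6 88.64071628906163
0.81 [308. 104.  36. 115.] dark ((0.5924406051635742, 0.030118323862552643), (0.03841782361268997, 0.11595804989337921), 87.88333892822266) [0.5931 0.0329 0.0696] 0.08077867018012214
0.79 [258. 106.  36. 117.] dark ((0.5947898626327515, 0.085446298122406), (0.03387008234858513, 0.11705265194177628), 88.42835998535156) [0.5952 0.0842 0.0693] 0.08072644757164599
0.62 [493. 318.  38.  27.] RED ((0.3055565059185028, -0.2325831800699234), (0.04149029776453972, 0.032790299504995346), 68.42138671875) [ 0.3033 -0.2337  0.0224] 0.03315547402704866
rim 3363 ((0.5951767563819885, 0.18167650699615479), (0.06474658101797104, 0.08224267512559891), 87.98045349121094) [[0.5549 0.1492 0.1495]
 [0.6358 0.2127 0.1548]]
{'at': [133.1, 112.7], 'confidence': 0.59} [0.5953 0.1823 0.1393]
0.88 [214. 290.  42.  21.] RED ((0.5748269557952881, -0.2591540217399597), (0.11165274679660797, 0.03156133368611336), 52.145633697509766) [ 0.579  -0.2603  0.0211] 0.034995072828742924
0.67 [101. 258.  42.  28.] RED ((0.24177858233451843, -0.3517979681491852), (0.11281866580247879, 0.028815165162086487), 75.32347869873047) [ 0.247  -0.3499  0.021 ] 0.0345669558322208
0.57 [284. 204.  30.  14.] dark ((0.5905751585960388, 0.0819740891456604), (0.027627045288681984, 0.09010360389947891), 86.34695434570312) [0.5854 0.0805 0.0695] 0.07981180170586533
0.54 [147. 235.  24.  31.] RED ((0.2920008599758148, -0.1979992389678955), (0.028124790638685226, 0.11136243492364883), 13.982367515563965) [ 0.2945 -0.2082  0.0213] 0.03573259067101375
```

View pics/w7.png

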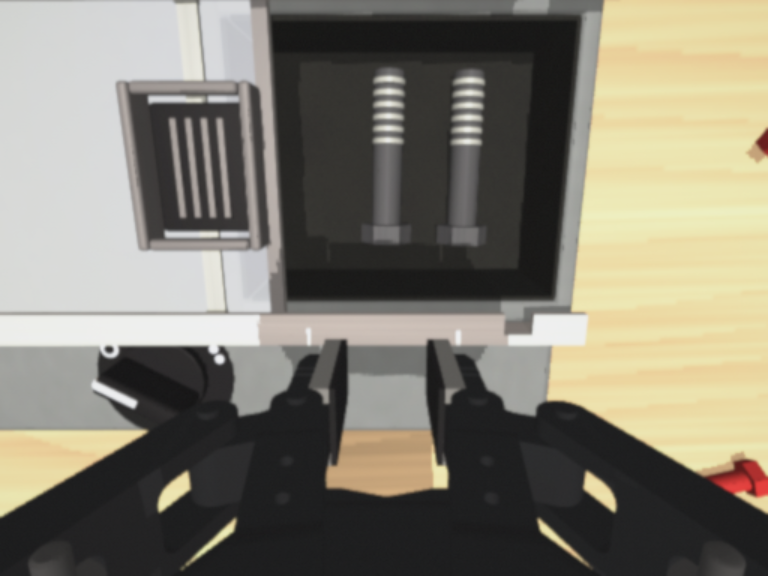

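Both bolts lie flat in the tub, at (387,160) and (465,160). I check the opening travel as the distance from tab ear to rail notch, and look over the counter.

```bash
python3 - <<'E'
from h import *
im=cam('wrist'); 
for n,u,v in (('bar',212,308),('notch',518,327),('bar far',188,8),('notch far',530,6)): print(n,wz(im,u/1.5,v/1.5,.142),w(im,u/1.5,v/1.5))
c=cam('scene'); save(c,'scene2')
go(.595,.182,.25,88.2)
E
```

```text
bar [0.5219 0.1836 0.142 ] [0.5205 0.1854 0.1376]
notch [0.505  0.0133 0.142 ] [0.4993 0.0089 0.1269]
bar far [0.6705 0.1756 0.142 ] [0.6718 0.1772 0.1377]
notch far [0.666 0.014 0.142] [0.6707 0.0092 0.1248]
go (0.595, 0.182, 0.25, 88.2) first rz -90.1 then shift cm [ 9.6596  5.9678 -0.3635] len 11.360214159466217 | unrot shift [ 5.9497 -9.6707 -0.3668]
```

View pics/scene2.png

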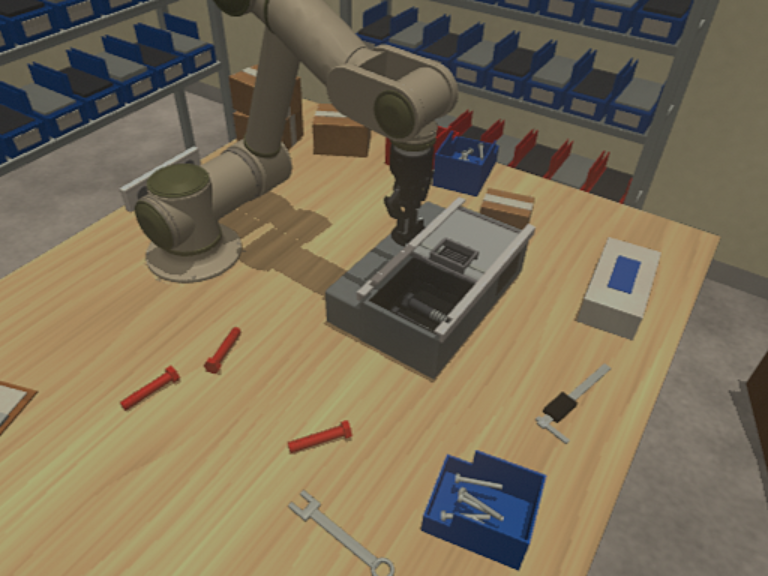

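The counter holds only the red look-alikes, the spanner is untouched, and the tab-ear-to-notch distance agrees with full travel. Now closing: I rotate and enter the well.

Call:
jog_arm(
  plan="0 0 -7 0 0 0 255;0 0 -7 0 0 0 255;0 0 -7 0 0 0 255;0 0 -7 0 0 0 255;0 0 -7 0 0 0 255;0 0 -7 0 0 0 255;0 0 -7 0 0 0 255;0 0 -7 0 0 0 255;0 0 -7 0 0 0 255;0 0 -7 0 0 0 255",
)

```text
time_s: 25.27
position: [0.5321, 0.0873, 0.2465]
tool_rot: [[0.367, 0.93, -0.0], [0.93, -0.367, 0.0], [-0.0, -0.0, -1.0]]
ft_force: [0.1, 0.5, -0.7]
grip_width: -0.0002
gripper_force: 0.0
```

Call:
jog_arm(
  plan="0 0 -7 0 0 0 255;0 0 -7 0 0 0 255;0 0 -6.2 0 0 0 255;0 0 0 3.2 2 0 255;0 0 0 3.2 2 0 255;0 0 0 3.2 2 0 255;0 0 0 0 0 0 255;0 0 0 0 0 0 255",
)

```text
time_s: 25.93
position: [0.5952, 0.1828, 0.2455]
tool_rot: [[0.027, 1.0, -0.002], [1.0, -0.027, -0.0], [-0.0, -0.002, -1.0]]
ft_force: [-0.0, 0.0, 0.3]
grip_width: 0.0002
gripper_force: 0.0
```

```bash
python3 - <<'E'
from h import *
st(); im=cam('wrist'); P=cloud(im)
k=(P[...,2]>.149)&(P[...,2]<.16)&(P[...,1]>.1); q=P[k]; print('rim',len(q),cv2.minAreaRect(q[:,:2].astype(np.float32)))
go(.595,.187,.141,88.2)
E
```

```text
t 25.9333 p [0.5952 0.1828 0.2455] xang 88.4 z [-0.0015 -0.0003 -1.    ] F [-0.0359  0.0427  0.2767] w 0.0002 gf 0.0 q6 7.7747829127678845
rim 2538 ((0.5953484177589417, 0.18199092149734497), (0.06387746334075928, 0.08234073221683502), 87.84044647216797)
go (0.595, 0.187, 0.141, 88.2) first rz 0.1 then shift cm [ 0.5198  0.0073 10.5009] len 10.513788037711844 | unrot shift [ 0.5238  0.0213 10.5007]
```

Call:
jog_arm(
  plan="0 0 0 0.3 0 3.5 255;0 0 0 0 0 3.5 255;0 0 0 0 0 2.3 255;0 0 0 0 0 1 255;0 0 0 0 0 0.3 255;0 0 0 0.7 0 0 255;0 0 0 0.7 0 0 255;0 0 0 0.4 0 0 255;0 0 0 0.2 0 0 255;0 0 0 0 0 0 255",
)

```text
time_s: 26.82
position: [0.5961, 0.2022, 0.1427]
tool_rot: [[0.03, 1.0, 0.003], [1.0, -0.03, -0.006], [-0.006, 0.003, -1.0]]
ft_force: [-1.4, -15.5, 4.0]
grip_width: -0.0002
gripper_force: 7.9
```

Call:
jog_arm(
  plan="0 0 0 -1.5 0 0.1 255;0 0 0 -1.5 0 0 255;0 0 0 -1.5 0 0 255;0 0 0 -1.5 0 0 255;0 0 0 -2 0 0 255;0 0 0 -2 0 0 255;0 0 0 -2 0 0 255;0 0 0 -2 0 0 255;0 0 0 -2 0 0 255;0 0 0 -1.5 0 0 255",
)

```text
time_s: 27.65
position: [0.59, 0.0278, 0.1404]
tool_rot: [[0.031, 1.0, 0.001], [1.0, -0.031, 0.001], [0.001, 0.001, -1.0]]
ft_force: [0.4, 3.8, 3.1]
grip_width: -0.0
gripper_force: 2.2
```

Call:
jog_arm(
  plan="0 0 0 -1.2 0 0 255;0 0 0 -1 0 0 255;0 0 0 -0.8 0 0 255;0 0 0 -0.4 0 0 255;0 0 0 -0.2 0 0 255;0 0 0 0 0 0 255",
)

```text
time_s: 28.15
position: [0.5891, -0.0031, 0.1401]
tool_rot: [[0.028, 1.0, 0.001], [1.0, -0.028, 0.007], [0.007, 0.0, -1.0]]
ft_force: [0.5, 18.7, 5.1]
grip_width: 0.0
gripper_force: 12.2
```

Call:
jog_arm(
  plan="0 0 0 0 0 -0.4 255;0 0 0 0.3 0 -0.4 255;0 0 0 0.2 0 -2 255;0 0 0 0 0 -4 255;0 0 0 0 0 -4 255;0 0 0 0 0 -1 255;0 0 0 0 0 0 255;0 0 0 0 0 0 255",
)

```text
time_s: 28.82
position: [0.5891, -0.0017, 0.2574]
tool_rot: [[0.03, 1.0, -0.0], [1.0, -0.03, -0.001], [-0.001, -0.0, -1.0]]
ft_force: [-0.2, -0.6, -0.3]
grip_width: -0.0001
gripper_force: 0.0
```

```bash
python3 - <<'E'
from h import *
st(); im=cam('wrist'); save(im,'w8'); P=cloud(im)
k=(P[...,2]>.149)&(P[...,2]<.16)&(P[...,1]<.08); q=P[k]; print('rim',len(q),cv2.minAreaRect(q[:,:2].astype(np.float32)))
k=(abs(P[...,0]-.59)<.025)&(abs(P[...,1]-.011)<.018); print('pad z',np.percentile(P[k][:,2],[5,25,50,75,95]))
bolts('wrist',im)
go(.4623,.2383,.25,58.4)
E
```

```text
t 28.8167 p [ 0.5891 -0.0017  0.2574] xang 88.3 z [-0.0002 -0.0007 -1.    ] F [-0.1679 -0.5844 -0.3163] w -0.0001 gf 0.0 q6 -9.943546480473694
rim 2501 ((0.5899139642715454, 0.011343752965331078), (0.0631345808506012, 0.08226823806762695), 88.23933410644531)
pad z [0.1439 0.3072 0.3355 0.3464 0.3557]
0.83 [ 46. 294.  40.  56.] RED ((0.2826590836048126, -0.18442890048027039), (0.02279568463563919, 0.08484994620084763), 16.372190475463867) [ 0.2866 -0.1808  0.0186] 0.02598853790440442
0.54 [259. 323.   9.  14.] RED ((0.5847805142402649, -0.2376004159450531), (0.02565128728747368, 0.010519161820411682), 52.878150939941406) [ 0.5829 -0.237   0.0202] 0.025387643878995336
go (0.4623, 0.2383, 0.25, 58.4) first rz 29.9 then shift cm [ 13.8032 -23.3327   0.6038] len 27.11655069396607 | unrot shift [ 23.5945 -13.3486   0.649 ]
```

View pics/w8.png

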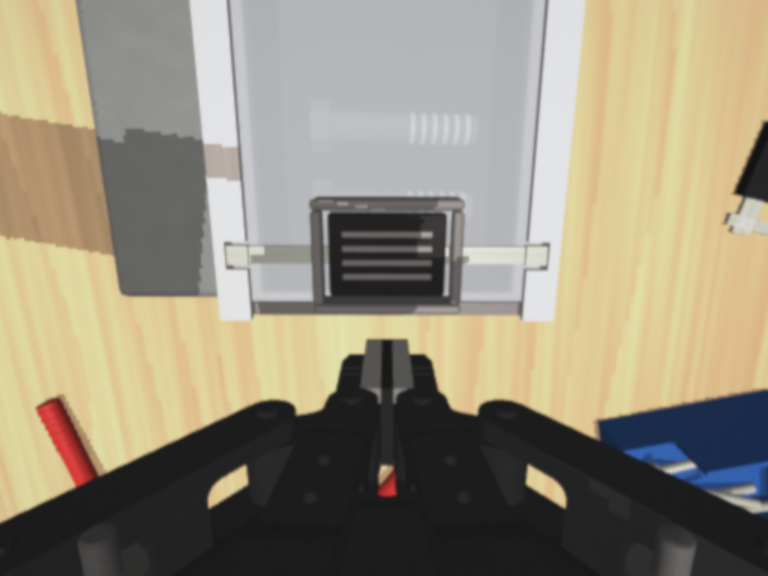

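The cover is fully shut, with the rim centre matching the initial value to 0.2 mm. The tab ears sit in the notches at (237,255) and (537,255), the pad is up at 0.144, and the bolts show through the cover. Now to the dial.

Call:
jog_arm(
  plan="0 0 6 0 0 0 175;0 0 6 0 0 0 175;0 0 6 0 0 0 175;0 0 6 0 0 0 175;0 0 5.9 1 -1.7 0 175;0 0 0 2 -3.4 0 175;0 0 0 2 -3.4 0 175;0 0 0 2 -3.4 0 175;0 0 0 2 -3.4 0 175;0 0 0 2 -3.4 0 175",
)

```text
time_s: 29.75
position: [0.4843, 0.1904, 0.2563]
tool_rot: [[0.524, 0.851, -0.003], [0.851, -0.524, -0.001], [-0.002, -0.002, -1.0]]
ft_force: [0.4, 0.6, 0.4]
grip_width: 0.0271
gripper_force: 0.0
```

Call:
jog_arm(
  plan="0 0 0 2 -3.4 0 175;0 0 0 0.8 -1.2 0 175;0 0 0 0 0 0 175;0 0 0 0 0 0 175",
)

```text
time_s: 30.08
position: [0.461, 0.2374, 0.2567]
tool_rot: [[0.523, 0.853, -0.002], [0.853, -0.523, -0.001], [-0.002, -0.001, -1.0]]
ft_force: [1.2, -0.5, -0.3]
grip_width: 0.0267
gripper_force: 0.0
```

```bash
python3 - <<'E'
from h import *
st(); im=cam('wrist'); P=cloud(im)
k=(P[...,2]>.133)&(P[...,2]<.15)&(abs(P[...,0]-.463)<.035)&(abs(P[...,1]-.237)<.05)
n,l,s_,c=cv2.connectedComponentsWithStats(k.astype(np.uint8))
for i in range(1,n):
    if s_[i,4]>60: print(s_[i],P[l==i].mean(0),cv2.minAreaRect(P[l==i][:,:2].astype(np.float32)))
go(.4623,.2383,.1155,58.4)
t=cam('top')
for q in ('carton','spanner'):
    for r in models.tip_of('top',q)[:1]: print(q,w(t,*r['at']))
E
```

```text
t 30.0833 p [0.461  0.2374 0.2567] xang 58.5 z [-0.0019 -0.001  -1.    ] F [ 1.2001 -0.5148 -0.2936] w 0.0267 gf 0.0 q6 45.67235974593194
[ 250  151   17   63 1019] [0.4629 0.239  0.1418] ((0.4623943865299225, 0.23795728385448456), (0.05407600849866867, 0.013920703902840614), 58.18938064575195)
go (0.4623, 0.2383, 0.1155, 58.4) first rz 0.0 then shift cm [ 0.1815 -0.0167 14.1359] len 14.137034956421084 | unrot shift [ 0.2043 -0.0049 14.1356]
carton [0.5601 0.4973 0.0759]
spanner [ 0.7083 -0.3872  0.0037]
```

Call:
jog_arm(
  plan="0 0 0 0.15 0 3.5 175;0 0 0 0 0 3.5 175;0 0 0 0 0 3 175;0 0 0 0 0 2 175;0 0 0 0 0 1.2 175;0 0 0 0 0 0.8 175;0 0 0 0 0 0 175;0 0 0 0 0 0 255;0 0 0 0 0 0 255;0 0 0 0 0 0 255",
  grip_force=30,
)

```text
time_s: 31.12
position: [0.4621, 0.2385, 0.1184]
tool_rot: [[0.524, 0.852, 0.0], [0.852, -0.524, 0.0], [0.0, 0.0, -1.0]]
ft_force: [-1.7, 2.2, -1.8]
grip_width: 0.0135
gripper_force: 32.5
```

Call:
jog_arm(
  plan="0 0 0 0 0 0 255;0 0 0 0 0 0 255;0 0 5.5 0 0 0 255;0 0 5.5 0 0 0 255;0 0 5.5 0 0 0 255;0 0 5.5 0 0 0 255;0 0 5.5 0 0 0 255;0 0 5.5 0 0 0 255;0 0 5.5 0 0 0 255;0 0 5.5 0 0 0 255",
)

```text
time_s: 31.95
position: [0.4622, 0.2383, 0.1184]
tool_rot: [[0.97, 0.245, 0.001], [0.245, -0.97, -0.001], [0.0, 0.001, -1.0]]
ft_force: [-2.8, -0.9, 0.4]
grip_width: 0.0134
gripper_force: 33.0
```

Call:
jog_arm(
  plan="0 0 6 0 0 0 255;0 0 6 0 0 0 255;0 0 6 0 0 0 255;0 0 6 0 0 0 255;0 0 6 0 0 0 255;0 0 6 0 0 0 255;0 0 0 0 0 0 255;0 0 0 0 0 0 255",
)

```text
time_s: 32.62
position: [0.4621, 0.2382, 0.1183]
tool_rot: [[0.931, -0.365, 0.0], [-0.365, -0.931, -0.001], [0.0, 0.001, -1.0]]
ft_force: [-4.2, -4.8, 5.7]
grip_width: 0.0134
gripper_force: 33.5
```

Call:
jog_arm(
  plan="0 0 0 0 0 0 180;0 0 0 0 0 0 175;0 0 0 0 0 0 175;0 0 0 0 0 -2 175;0 0 0 0 0 -4 175;0 0 0 0 0 -4 175;0 0 0 0 0 -4 175;0 0 0 -2 0 0 175;0 0 0 0 0 0 175",
)

```text
time_s: 33.37
position: [0.4426, 0.2469, 0.2601]
tool_rot: [[0.931, -0.366, 0.004], [-0.366, -0.931, 0.002], [0.003, -0.004, -1.0]]
ft_force: [1.1, 0.4, -0.1]
grip_width: 0.027
gripper_force: 0.0
```

```bash
python3 - <<'E'
from h import *
st(); im=cam('wrist'); save(im,'w9'); P=cloud(im)
k=(P[...,2]>.133)&(P[...,2]<.15)&(abs(P[...,0]-.463)<.035)&(abs(P[...,1]-.237)<.05)
n,l,s_,c=cv2.connectedComponentsWithStats(k.astype(np.uint8))
for i in range(1,n):
    if s_[i,4]>60: print(s_[i],P[l==i].mean(0),cv2.minAreaRect(P[l==i][:,:2].astype(np.float32)))
E
```

```text
t 33.3667 p [0.4426 0.2469 0.2601] xang -21.5 z [ 0.0043  0.0021 -1.    ] F [ 1.1111  0.4475 -0.0813] w 0.027 gf 0.0 q6 127.20746249397196
[ 251  128   17   64 1046] [0.4633 0.2371 0.1418] ((0.4626099169254303, 0.23719483613967896), (0.013928973115980625, 0.05390128865838051), 68.21092987060547)
```

View pics/w9.png

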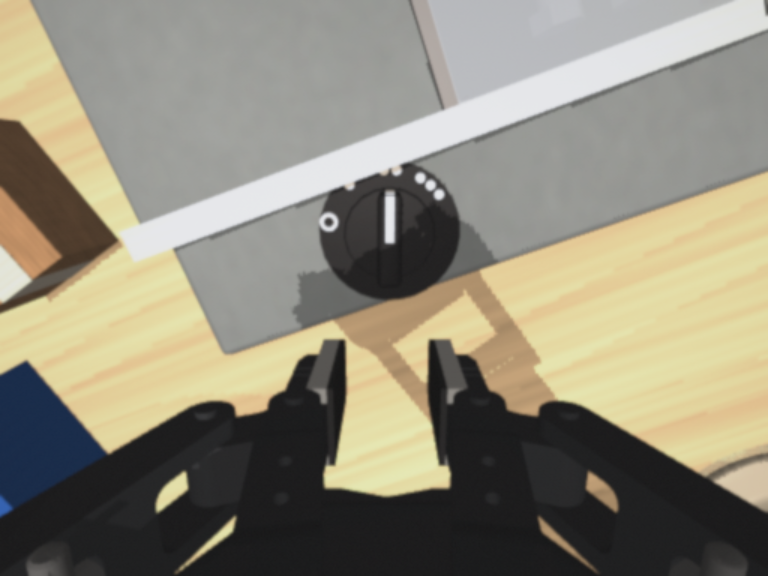

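The pointer (390,215) is at the two-dot mark (390,172), with the bar at -21.8°, and the cover is shut. Handing in.

```bash
python3 -c "
from rig import job
print(job.close_job())"
```

```text
the job is handed in; nothing more can be done
None
```

I switched the tumbler off, opened the cover fully, put both loose bolts in the tub, shut the cover until the tab latched, turned the dial to two dots and handed the job in. One reading to note is a 35 N sideways force while releasing the first bolt, when the gripper touched the tub's edge; it stayed under the 40 N limit.

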